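# Wedge the rocking bench power supply

## Task

The power supply rocks because the foot under one front corner is worn short: press that corner down with the fingertips until you feel it rock, then push the loose wedge, thin end first, under the short foot until it is snug. Press the corner firmly again to test; if it still dips, push the wedge further, and finish while holding the corner firmly pressed, with the supply level and resting on the wedge. Never lift the wedge, and do not shove the supply along the bench or disturb the other things.

Things in the scene. Friction and masses are not known exactly. Their poses are not given: they have to be found in the camera images.
- supply: Black bench power supply, loose, about 3.6 kg. Case 190 (own x) by 200 (own y) by 75 mm on 14 mm feet; flat smooth top 89 mm above the bench. Origin: footprint centre at bench height. Own x points out of the front panel (its knobs stand out 14 mm). Round rubber feet, 20 mm diameter, at x = +-78, y = +-83 mm; that at +78, +83 is worn short. It slides if pushed sideways with some 12 N.
- loose_corner (a point): Point on the flat top of the supply straight above the short foot: where to press. The supply stands level by itself on its three good feet; 5 to 8 N down here tips it about the diagonal of the two neighbouring feet until the short foot meets the bench (this point then 6 to 10 mm lower, tilt 0.05 to 0.09 rad).
- under_stub (a point): Point straight below the centre of the short foot, at bench height, fixed to the supply. With the supply level the foot's flat bottom is 6 to 10 mm above the bench (exact gap unknown). The foot's outer edge is 10 mm, the case's side face 17 mm farther out along the supply's own +y; the wedge goes in from there, along own -y.
- wedge: Loose plain wooden door-stop wedge, 70 g, 40 mm wide (own x), 120 mm long (own y); 3 mm high at the thin end (own y = -60 mm), rising evenly to 27 mm at the thick end (own y = +60 mm). Origin: centre of its underside. Lies flat beside the supply's +y side, thin end towards the short foot, roughly in line with it.
- wedge_back (a point): Centre of the wedge's upright thick end face (40 mm wide, 27 mm high), 13.5 mm above the bench: where to push. The wedge alone slides at about 0.5 N; a push of 4 N or more means that it is snug. It stays in by friction; pushed much harder (10 N or more) it shoves or lifts the supply.
- wedge_tip (a point): Middle of the wedge's thin edge, at bench height. The wedge is snug when this point is about 15 to 35 mm inward of the short foot's outer edge (that is 5 to 25 mm inward of the point under the foot's centre).
- spool: Bystander: loose metal spool standing upright, 60 mm diameter, 50 mm high; origin at the centre of its underside.
- bin: Bystander: loose blue open parts bin, 110 by 80 by 50 mm high; origin at the centre of its underside.
- screwdriver: Bystander: loose black-handled screwdriver lying on the bench beyond the front panel; origin under its middle.
Not all that is in view belongs to the job. Of the things like the wedge, leave any that is black; of the rest the smaller one is meant.

How it is judged:
By the outcome, as a careful person would: the job done as asked, in the order asked, and still so for the second after the job is handed in, while the arm keeps its last pose, push and grip.
It also fails if it takes over 56 s, if anything falls off the work surface, if the arm or the gripper's body presses on something with over 40 N, if the wrist force passes 120 N, or if a joint passes its speed limit or range.

## Robot

A 6-joint arm with a two-finger parallel gripper is mounted at the origin on the work surface. World frame = base frame: x ahead of the robot, y to its left, z up, the work surface at z = 0. Lengths are in m, angles in rad, forces in N, time in s.
With the tool pointing down it reaches from about 0.375 to 0.825 m from the base axis. Payload 5.5 kg.
Tool frame: the origin (TCP) lies at the centre of the arm's flange, where the gripper is bolted on; the fingertips stand tips_ahead ahead of it and the grasp point (between the pads) lies 155 mm ahead of it (tips_ahead is the distance from the TCP to the fingertips, in m); z points along the fingers, y is the direction in which the jaws open and shut (so a half turn about z gives the same grasp; the last joint's range is limited). The gripper opens to 85 mm and grips with 20 to 120 N. Pads are 22 mm wide; open, the fingers measure 114 mm over their backs; the gripper's body (76 mm by 85 mm) begins 54 mm behind the grasp point. The pads swing forward as they close: fully open they stand 13 mm farther back than shut.
Start: joints at [-1.299, 0.314, -0.047, 1.21, 0, 1.571], TCP at [0.161, -0.578, 0.405] pointing down, gripper open.
Joint ranges: [-2.67, 2.67], [-0.69, 1.73], [-1.03, 1.25], [-2.08, 2.16], [-1.42, 1.45], [-3.14, 3.14]. Speed limits (rad/s): [2.39, 2.39, 3.01, 3.14, 3.14, 3.14].

## Interface

Orientations are given as a rotation vector (axis times angle).
In Python, from workcell import goto, move_straight, move_joints, set_gripper, hold, ik, state, camera, IKError, hand_in, regions_of, tip_of, tips_ahead gives the robot as it stands. Calls block until the motion is done:
- goto(position, orientation): joint-space move of the TCP to a pose.
- move_straight(position, orientation=None, max_speed=0.15): straight line of the TCP; orientation=None keeps the orientation; max_speed is the mean speed in m/s.
- move_joints(angles): joint-space move.
- set_gripper(opening, strength=None): finger opening in m; strength is the grip in N (None keeps the last); returns when the fingers have stopped.
- hold(seconds).
- ik(position, orientation): joint angles nearest the present ones, or None.
- state(): the state.
- camera(name): name is "scene" or "top" or "wrist"; returns a dict with "pixels" (384x512x3 uint8, red, green, blue), "camera_matrix" (3x3 intrinsics, pixels), "rvec" (rotation vector, rad) and "tvec" (3), from world to camera coordinates, as OpenCV has them; the wrist camera has in their place "hand_eye" (4x4, takes a point from camera to tool coordinates, whose origin is the TCP and whose axes are the flange's). Camera axes: x right, y down, z forward; pixel columns grow to the right and rows downward; lengths in m; the calibration is good to about 2 mm. The wrist camera is an equidistant fisheye: a pixel r from the principal point sees the ray r / f radians off the axis. A picture is of the moment at which its call begins: read the wrist's pose just before it. There is no depth.
A pose or a line that the arm cannot do raises IKError and nothing moves.
- hand_in(): hands the job in, once; it reports no verdict.
Trained networks look in the newest picture that a camera, given by its name, has taken for a name from the list of things; names that differ only in an ending like _2 or _b are one class to them, and where a whole thing is asked for, a point or a joint stands for the part that bears it (a point fixed in the world has none). Each returns a list of dicts, best first, with "p" (0 to 1); they miss things now and then, are a little off and sometimes report something else, mostly with a low value. They report only what shows in the picture. A call takes as long as a camera call. They do not tell look-alikes from the thing itself.
- regions_of(camera, query): "mask" (384x512 bool, what is visible of it) and "at" ([column, row] as shares, 0 to 1, of the picture: columns of its width, rows of its height, amid what is visible of it).
- tip_of(camera, query): "at" ([column, row] as shares, 0 to 1, of the picture: columns of its width, rows of its height: a listed point, or the origin of a listed thing).
The state is a dict: "clock": time; "q": joint angles; "joint_vel": joint speeds; "tau": joint torques, N m; "eef_pos": TCP position; "orientation": TCP orientation; "contact_force": force on the tool from outside, world axes, zero at the start; "ft_torque": the same for the moment, N m; "finger_gap": finger opening in m.
Only numpy, scipy, OpenCV 4.12 (cv2) and the standard library are available. Lean on these libraries where they do the work, as an engineer would, in place of code of your own. Each camera call takes 0.05 s, during which the arm holds its last target.

## Working session

There is one attempt and no reset: what is moved stays moved. The work goes in short steps, each a Python script; the robot and the scene stay as the last script left them, time stands still between calls to the robot, and variables do not carry over. Pictures are saved under pics/ and viewed, and the job is handed in when it is done.

```bash
mkdir -p pics; ls; python3 - <<'E'
from workcell import *
import cv2, numpy as np
print(state(), tips_ahead)
for n in ["scene","top","wrist"]:
    c=camera(n); cv2.imwrite(f"pics/a_{n}.png",c["pixels"][:,:,::-1])
    print(n,{k:np.round(v,4).tolist() for k,v in c.items() if k!="pixels"})
    if n!="wrist":
        for q in ["supply","wedge","spool","bin","screwdriver"]:
            print(q,[(round(r["p"],2),[round(r["at"][0]*512),round(r["at"][1]*384)]) for r in regions_of(n,q)])
        for q in ["loose_corner","under_stub","wedge_back","wedge_tip","wedge","supply"]:
            print("tip",q,[(round(r["p"],2),[round(r["at"][0]*512,1),round(r["at"][1]*384,1)]) for r in tip_of(n,q)])
E
```

```text
pics
{'clock': 0.0, 'q': array([-1.29900512e+00,  3.14183372e-01, -4.80645725e-02,  1.21019653e+00,
       -7.65974607e-07,  1.57081597e+00]), 'joint_vel': array([ 1.59894443e-03, -6.98205193e-04, -1.34645170e-03,  5.92577030e-05,
        9.99752179e-04, -1.13146442e-03]), 'tau': array([-1.60914751e-03, -5.39590180e+01,  3.39748657e+01,  1.92000641e-02,
       -2.83048286e-05,  2.64679564e-06]), 'eef_pos': array([ 0.16099859, -0.57770339,  0.40386625]), 'orientation': array([-3.11101477e+00, -4.25364013e-01,  3.51774172e-04]), 'contact_force': array([ 0.0913616 , -0.02081566, -0.1565437 ]), 'ft_torque': array([ 0.0127753 ,  0.03814781, -0.01884851]), 'finger_gap': 0.08570801340114644} 0.1734
scene {'camera_matrix': [[393.9523, 0.0, 254.3622], [0.0, 393.9523, 198.1466], [0.0, 0.0, 1.0]], 'rvec': [2.2673, 0.8258, -0.3433], 'tvec': [-0.4504, -0.2394, 1.6736]}
supply [(0.76, [216, 210])]
wedge [(0.89, [277, 194]), (0.79, [266, 169]), (0.61, [326, 204])]
spool [(0.71, [300, 135]), (0.19, [134, 271])]
bin [(0.82, [132, 272])]
screwdriver [(0.8, [299, 238])]
tip loose_corner [(0.86, [248.0,
[... 692 characters left out ...]

spool [(0.81, [132, 233])]
bin [(0.77, [374, 225])]
screwdriver [(0.51, [248, 140])]
tip loose_corner [(0.94, [262.6, 192.7])]
tip under_stub []
tip wedge_back [(0.96, [188.5, 212.0]), (0.9, [176.9, 158.9]), (0.85, [208.3, 188.0])]
tip wedge_tip [(0.86, [206.5, 238.5]), (0.82, [217.4, 137.5]), (0.81, [236.5, 190.9])]
tip wedge [(0.74, [223.8, 189.1]), (0.71, [196.7, 223.2]), (0.61, [198.0, 144.8])]
tip supply [(0.93, [277.6, 218.9]), (0.37, [239.3, 196.5])]
wrist {'camera_matrix': [[297.3186, 0.0, 253.6399], [0.0, 297.3186, 191.1905], [0.0, 0.0, 1.0]], 'hand_eye': [[-0.0003, -0.9648, -0.2629, 0.0662], [1.0, -0.0002, -0.0004, 0.0002], [0.0004, -0.2629, 0.9648, 0.0308], [0.0, 0.0, 0.0, 1.0]]}
```

```bash
python3 - <<'E'
import cv2
for n,(x0,y0,x1,y1) in {"scene":(160,110,380,275),"top":(120,100,340,265)}.items():
    i=cv2.imread(f"pics/a_{n}.png"); cv2.imwrite(f"pics/b_{n}.png",cv2.resize(i[y0:y1,x0:x1],(800,600),interpolation=cv2.INTER_CUBIC))
E
```

```text
(no output)
```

View pics/a_top.png

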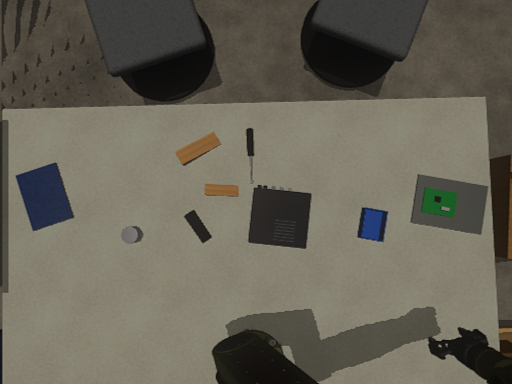

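View pics/a_scene.png

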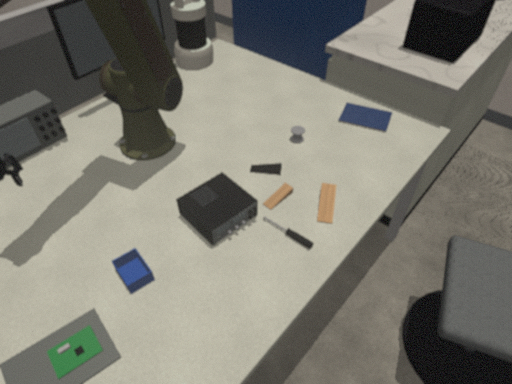

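```bash
echo
```

```text
(no output)
```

View pics/b_scene.png

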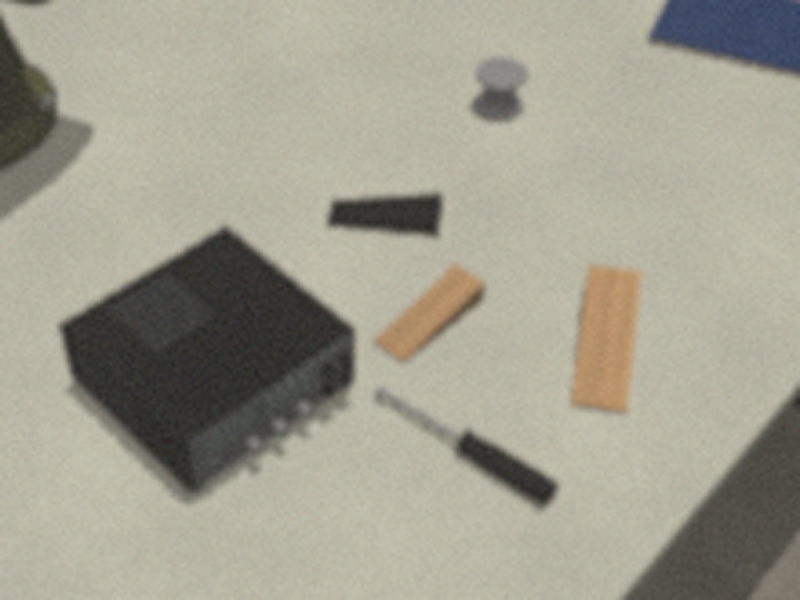

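View pics/b_top.png

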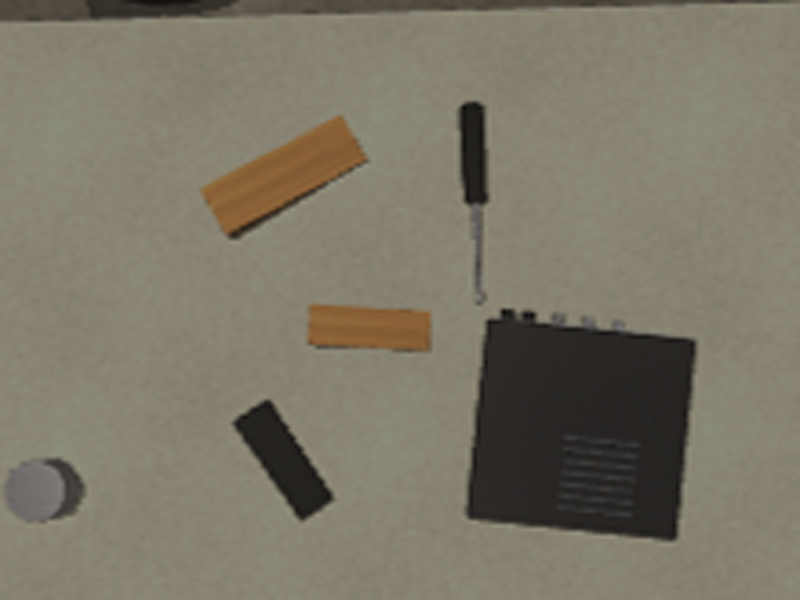

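Candidates for the wedge in the top picture are the small wooden one at (221,190), the large wooden one at (198,148) and the black one at (198,226). By the description I choose the small wooden one at (221,190). It points at the supply's front-left corner at (252,188). Next I'll fit poses to both fixed cameras.

```bash
cat > h.py <<'E'
from workcell import *
import cv2, numpy as np
from scipy.optimize import minimize
SUP=np.array([[x,y,z] for x in(-.095,.095) for y in(-.1,.1) for z in(.014,.089)])
WED=np.array([[x,y,z] for x in(-.02,.02) for y,z in((-.06,0),(-.06,.003),(.06,0),(.06,.027))])
def place(P,p):
    c,s=np.cos(p[2]),np.sin(p[2]); return P@np.array([[c,s,0],[-s,c,0],[0,0,1]])+[p[0],p[1],0]
def proj(c,P): return cv2.projectPoints(np.ascontiguousarray(P,float),c["rvec"],c["tvec"],c["camera_matrix"],None)[0][:,0]
def back(c,uv,z):
    R=cv2.Rodrigues(c["rvec"])[0]; o=-R.T@c["tvec"]
    d=R.T@np.linalg.inv(c["camera_matrix"])@np.array([uv[0],uv[1],1.]); return o+d*(z-o[2])/d[2]
def sil(c,P,S=4):
    m=np.zeros((384*S,512*S),np.uint8); h=cv2.convexHull(((proj(c,P)+.5)*S).astype(np.float32)).astype(np.int32)
    cv2.fillConvexPoly(m,h,1); return cv2.resize(m.astype(np.float32),(512,384),interpolation=cv2.INTER_AREA)
def fit(P,views,p0):
    def cost(p):
        t=0
        for c,m in views:
            s=sil(c,place(P,p)); t+=1-np.minimum(s,m).sum()/np.maximum(s,m).sum()
        return t
    best=None
    for k in range(3):
        r=minimize(cost,p0,method="Nelder-Mead",options=dict(initial_simplex=np.array(p0)+np.vstack([np.zeros(3),np.diag([.012,.012,.1])*(1 if k%2==0 else -1)]),xatol=1e-4,fatol=1e-5)); p0=r.x
    return r.x,r.fun
def look():
    out={}
    for n in("scene","top"):
        c=camera(n); g={}
        hsv=cv2.cvtColor(c["pixels"],cv2.COLOR_RGB2HSV)
        wood=((hsv[...,0]<20)&(hsv[...,1]>90)&(hsv[...,2]>60)).astype(np.uint8)
        g["wood"]=wood; g["sup"]=regions_of(n,"supply")
        out[n]=(c,g)
    return out
E
python3 - <<'E'
from h import *
o=look(); 
c,g=o["top"]; print("approx",back(c,(221,190),.012),back(c,(281,217),.089), back(c,(198,148),.01))
vs=[];vw=[]
for n,seed in(("scene",(277,195)),("top",(221,190))):
    c,g=o[n]; _,l=cv2.connectedComponents(g["wood"]); m=(l==l[seed[1],seed[0]])&(l>0); print(n,m.sum(),[ (l==i).sum() for i in range(1,l.max()+1) if (l==i).sum()>60])
    vw.append((c,m.astype(np.float32))); vs.append((c,g["sup"][0]["mask"].astype(np.float32)))
    print(g["sup"][0]["mask"].sum())
p=back(o["top"][0],(221,190),.012); 
for v in (vw,vw[:1],vw[1:]): print("wedge",fit(WED,v,[p[0],p[1],0.]))
p=back(o["top"][0],(281,217),.089)
for v in (vs,vs[:1],vs[1:]): print("supply",fit(SUP,v,[p[0],p[1],-.05]))
for n,uv in(("top",(262.6,192.7)),("scene",(248,197.2))): print("corner",n,back(o[n][0],uv,.089))
print("stub",back(o["scene"][0],(250.3,216.5),0))
print("tip/back",back(o["top"][0],(236.5,190.9),0),back(o["top"][0],(208.3,188.),.0135), back(o["scene"][0],(286.9,188.5),.0135),back(o["scene"][0],(265.7,209.),0))
E
```

```text
approx [0.62526201 0.09636707 0.012     ] [ 0.52299199 -0.11286226  0.089     ] [0.78169177 0.17699411 0.01      ]
scene 276 [np.int64(276), np.int64(521)]
3521
top 370 [np.int64(662), np.int64(270), np.int64(370), np.int64(162)]
3273
wedge (array([ 0.6264436 ,  0.09445899, -0.075165  ]), np.float64(0.31762927770614624))
wedge (array([0.62260252, 0.09303895, 0.02110874]), np.float64(0.2467954158782959))
wedge (array([ 0.62642298,  0.09454311, -0.06750854]), np.float64(0.06170248985290527))
supply (array([ 0.52133236, -0.11056206, -0.1386266 ]), np.float64(0.07353603839874268))
supply (array([ 0.52040222, -0.11278785, -0.14847057]), np.float64(0.032395124435424805))
supply (array([ 0.52159245, -0.10956597, -0.13774339]), np.float64(0.03314864635467529))
corner top [ 0.60809746 -0.05219097  0.089     ]
corner scene [ 0.59552508 -0.03734596  0.089     ]
stub [ 0.6058776  -0.04014833  0.        ]
tip/back [0.62100273 0.04045698 0.        ] [0.63373718 0.14224527 0.0135    ] [0.62880058 0.14072645 0.0135    ] [0.62513485 0.02160047 0.        ]
```

```bash
cat >> h.py <<'E'
from scipy.spatial.transform import Rotation as Ro
def down(psi):
    x=np.array([np.cos(psi),np.sin(psi),0]); z=np.array([0,0,-1.]); return Ro.from_matrix(np.column_stack([x,np.cross(z,x),z])).as_rotvec()
def wcam():
    s=state(); c=camera("wrist"); T=np.eye(4); T[:3,:3]=Ro.from_rotvec(s["orientation"]).as_matrix(); T[:3,3]=s["eef_pos"]
    c["T"]=T@np.array(c["hand_eye"]); return c
def wproj(c,P):
    X=(np.asarray(P)-c["T"][:3,3])@c["T"][:3,:3]; K=c["camera_matrix"]
    r=np.hypot(X[:,0],X[:,1]); th=np.arctan2(r,X[:,2]); 
    return np.column_stack([K[0,0]*th*X[:,0]/r+K[0,2],K[1,1]*th*X[:,1]/r+K[1,2]])
def wback(c,uv,z):
    K=c["camera_matrix"]; d=np.array([(uv[0]-K[0,2])/K[0,0],(uv[1]-K[1,2])/K[1,1]]); th=np.linalg.norm(d)
    v=np.array([*(d/th*np.sin(th)),np.cos(th)]); v=c["T"][:3,:3]@v; o=c["T"][:3,3]; return o+v*(z-o[2])/v[2]
E
python3 - <<'E'
from h import *
c=camera("top"); 
q=[(np.array(u)/3.636+[120,100]-.4) for u in((486,320),(694,341),(677,540),(468,519))]
W=np.array([back(c,u,.089) for u in q]); print(W, W.mean(0)); 
for a,b in((0,1),(1,2),(2,3),(3,0)): d=W[b]-W[a]; print(np.linalg.norm(d),np.arctan2(d[1],d[0]))
goto([.60,-.03,.42],down(np.pi/2-.08)); s=state(); print(s["clock"],s["eef_pos"],s["q"])
c=wcam(); cv2.imwrite("pics/w1.png",cv2.resize(c["pixels"][:,:,::-1],(768,576)))
np.savez("w1.npz",**c)
for q in ["loose_corner","under_stub","wedge_back","wedge_tip","wedge","supply"]:
  for r in tip_of("wrist",q):
    z={"loose_corner":.089,"wedge_back":.0135}.get(q,0); uv=np.array(r["at"])*[512,384]; print(q,round(r["p"],2),uv.round(1),wback(c,uv,z).round(4))
E
```

```text
[[ 0.6265006  -0.02059168  0.089     ]
 [ 0.60121088 -0.21674492  0.089     ]
 [ 0.4145266  -0.1943191   0.089     ]
 [ 0.43969884  0.00154188  0.089     ]] [ 0.52048423 -0.10752846  0.089     ]
0.1977768005913075 -1.6990173724598334
0.1880264302531077 3.022038545018144
0.19747193859019718 1.4429760745151106
0.18810846098679868 -0.11793705954545451
3.9917 [ 0.59994906 -0.03087018  0.42000781] [-5.13411237e-02  3.09812995e-01 -1.73733321e-02  1.24360433e+00
 -2.60145098e-04  1.60083829e+00]
loose_corner 0.93 [263.1 180.7] [ 0.6091 -0.0359  0.089 ]
wedge_tip 0.96 [401.9  57. ] [0.8194 0.1069 0.    ]
wedge_tip 0.74 [128.7  45.8] [0.4426 0.1492 0.    ]
wedge_tip 0.7 [262.6 111.8] [0.6166 0.0347 0.    ]
wedge 0.79 [373.1   9.9] [0.782  0.1748 0.    ]
wedge 0.75 [161.6  19. ] [0.4926 0.1787 0.    ]
wedge 0.67 [260.6 166.7] [ 0.6083 -0.0376  0.    ]
wedge 0.62 [263.7  66.7] [0.6228 0.0939 0.    ]
wedge 0.24 [264.   21.2] [0.6284 0.1567 0.    ]
supply 0.88 [200.6 222.8] [ 0.5176 -0.1106  0.    ]
```

View pics/w1.png

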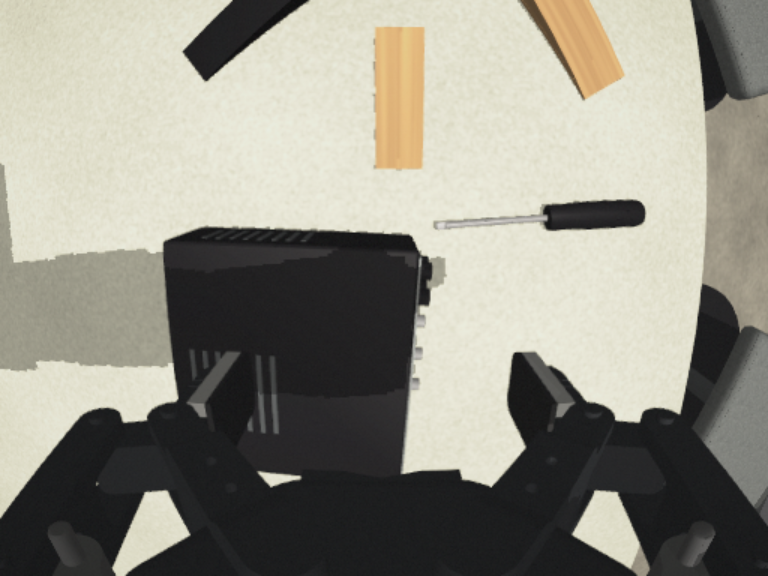

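```bash
python3 - <<'E'
from h import *
from scipy.optimize import least_squares
c=dict(np.load("w1.npz")); 
i=c["pixels"][:,:,::-1]; cv2.imwrite("pics/w1c.png",cv2.resize(i[0:200,100:320],(800,727),interpolation=cv2.INTER_CUBIC)[:600])
def f(pts,uv,p0):
    uv=np.array(uv)/1.5-.17
    r=least_squares(lambda p:(wproj(c,place(np.array(pts),p))-uv).ravel(),p0); return r.x,r.fun.round(1)
s,r=f([[.095,.1,.089],[-.095,.1,.089]],[(419,249),(164,242)],[.52,-.11,-.1]); print("sup",s,r)
w,r=f([[.02,-.06,.003],[-.02,-.06,.003],[-.02,.06,.027],[.02,.06,.027]],[(423,168),(376,168),(376,27),(424,27)],[.62,.09,-.07]); print("wedge",w,r)
for w in (w,):
  print("tip",place(np.array([[0,-.06,0],[0,.06,.0135]]),w)); print("corner",place(np.array([[.078,.083,.089]]),s))
  d=place(np.array([[0,0,0.]]),w)[0]-[s[0],s[1],0]; cs,sn=np.cos(s[2]),np.sin(s[2]); print("wedge in supply",cs*d[0]+sn*d[1],-sn*d[0]+cs*d[1],w[2]-s[2])
  for cc in("top","scene"):
    k=camera(cc); j=k["pixels"][:,:,::-1].copy(); j=cv2.resize(j[110:260,150:350],(800,600),interpolation=cv2.INTER_CUBIC)
    for P,p in((SUP,s),(WED,w)):
        h=cv2.convexHull(((proj(k,place(P,p))-[150,110]+.5)*4).astype(np.float32)).astype(int); cv2.polylines(j,[h],True,(0,255,0),1)
    cv2.imwrite(f"pics/o_{cc}.png",j)
E
```

```text
sup [ 0.52165529 -0.10956309 -0.12114728] [ 1.3  0.1 -1.6  0.1]
wedge [ 0.62572255  0.09359111 -0.07711374] [-0.1  0.5  0.2  0.4 -0.5 -0.7  0.4 -0.3]
tip [[0.62110031 0.03376942 0.        ]
 [0.63034479 0.15341281 0.0135    ]]
corner [[ 0.60911424 -0.03659782  0.089     ]]
wedge in supply 0.07875309441062825 0.2142418616552465 0.044033532491017546
```

View pics/o_top.png

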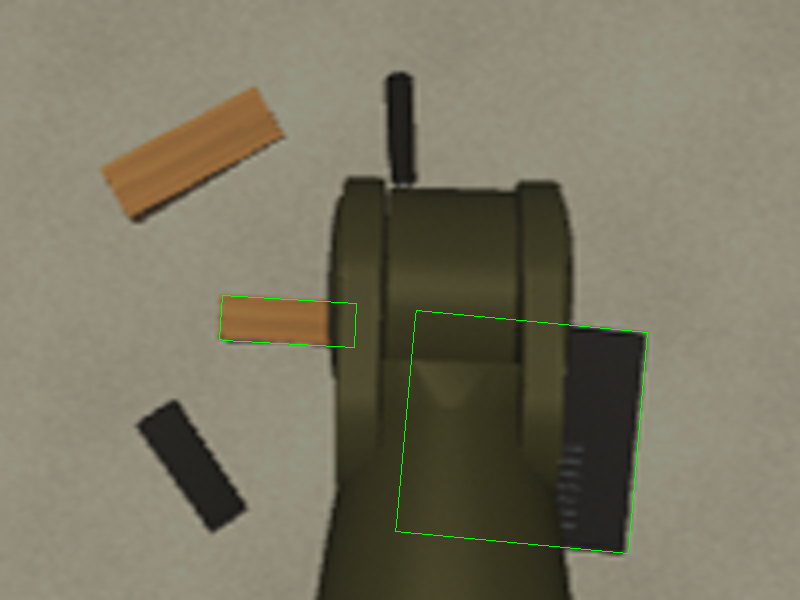

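View pics/w1c.png

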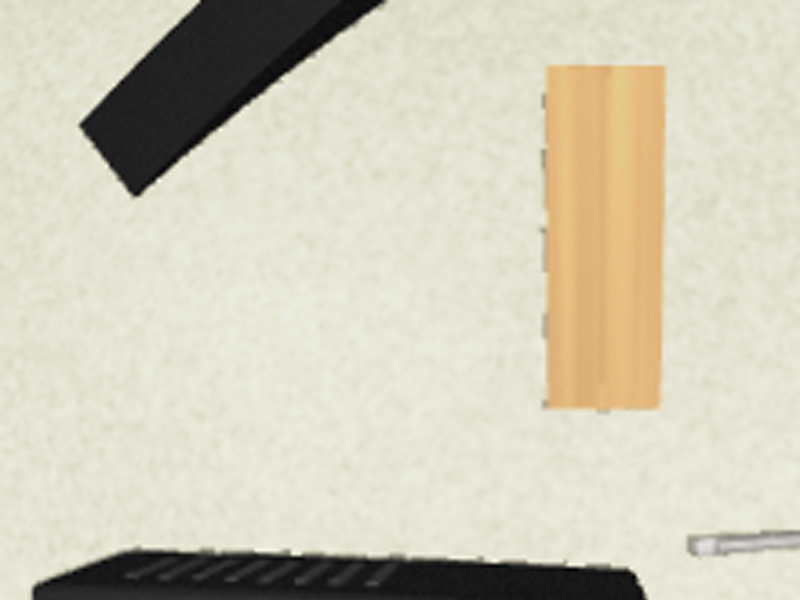

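View pics/o_scene.png

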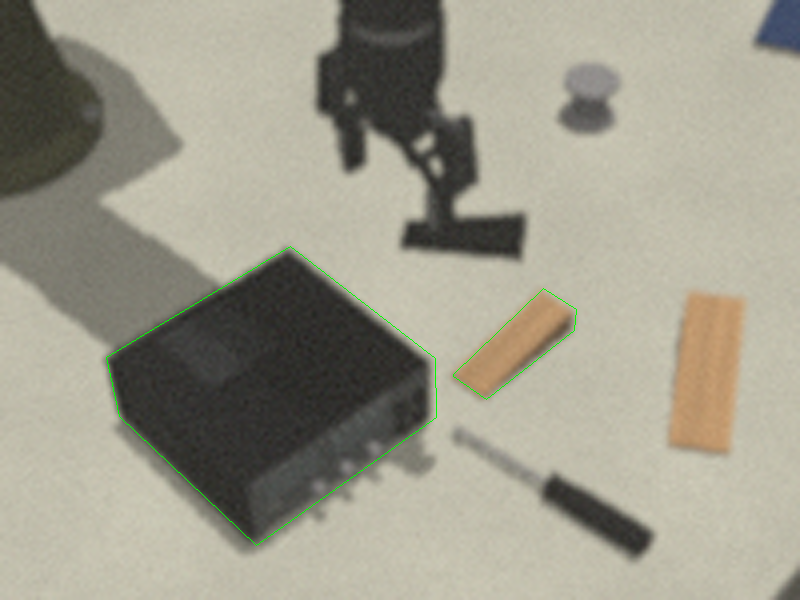

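The top, scene and wrist pictures agree on both poses, with outlines within about 1 px, and the small wooden wedge's size matches. Next: shut the gripper and press the corner.

```bash
cat >> h.py <<'E'
S=np.array([.5213,-.1096,-.120]); PSI=np.pi/2+S[2]
def own(x,y,z): return place(np.array([[x,y,z]]),S)[0]
def F(): return np.array(state()["contact_force"])
E
python3 - <<'E'
from h import *
t=state()["clock"]; set_gripper(0.0,40); s=state(); print("grip",s["clock"]-t,s["finger_gap"])
p=own(.078,.083,.089+.1734+.008); t=s["clock"]
move_straight(p,down(PSI),max_speed=.12); s=state(); print(s["clock"]-t,s["clock"],s["eef_pos"],p)
f0=F(); print(f0)
z=p[2]; 
while z>p[2]-.024:
    z-=.001; move_straight([p[0],p[1],z],max_speed=.03); s=state(); f=s["contact_force"]-f0
    print(round(s["clock"],2),round(z-.1734,4),round(s["eef_pos"][2]-.1734,4),f.round(2))
    if f[2]>14: break
E
```

```text
grip 0.7666000000000004 5.6284476572320756e-05
1.3999999999999995 6.6083 [ 0.60906737 -0.03654196  0.27126311] [ 0.60867519 -0.03653444  0.2704    ]
[ 0.9612811  -0.61073266  0.34294407]
6.86 0.096 0.0964 [-1.01  0.66 -0.09]
7.11 0.095 0.095 [-1.8   0.62 -1.07]
7.36 0.094 0.0939 [-1.19  0.13 -0.37]
7.61 0.093 0.0929 [-1.33  1.06 -0.88]
7.86 0.092 0.0919 [-1.5  -0.17  0.13]
8.11 0.091 0.0909 [-0.29  0.65 -0.1 ]
8.36 0.09 0.0899 [-1.04  1.86  0.43]
8.61 0.089 0.0891 [-1.1   1.35 -0.14]
8.86 0.088 0.0884 [-0.14  1.48  3.09]
9.11 0.087 0.0877 [-0.11  3.86  5.47]
9.36 0.086 0.0869 [0.38 3.21 5.65]
9.61 0.085 0.0862 [-0.53  3.05  6.77]
9.86 0.084 0.0853 [1.57 3.07 6.24]
10.11 0.083 0.0844 [1.56 2.94 7.31]
10.36 0.082 0.0835 [0.9  2.75 7.1 ]
10.61 0.081 0.0828 [1.27 3.74 7.7 ]
10.86 0.08 0.0826 [-0.34  3.46 14.39]
```

```bash
python3 - <<'E'
from h import *
T=.1734; m=lambda y,z,v: (move_straight(own(.078,y,z+T),down(PSI),max_speed=v),print(y,z,round(state()["clock"],2)))
m(.083,.105,.1); m(.305,.045,.2); m(.305,.008,.1)
f0=np.mean([F() for _ in range(5)],0); print(f0)
c=camera("scene"); cv2.imwrite("pics/s2.png",cv2.resize(c["pixels"][110:260,150:350,::-1],(800,600),interpolation=cv2.INTER_CUBIC))
c=wcam(); cv2.imwrite("pics/w2.png",c["pixels"][:,:,::-1]); np.save("f0.npy",f0)
E
```

```text
0.083 0.105 11.26
0.305 0.045 12.56
0.305 0.008 13.07
[ 0.05579107 -0.34459312 -0.26824937]
```

View pics/s2.png

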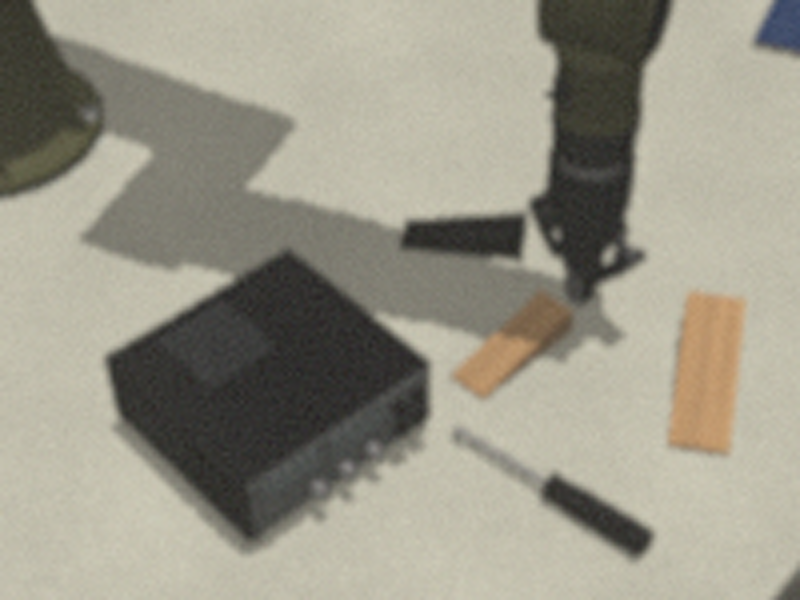

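View pics/w2.png

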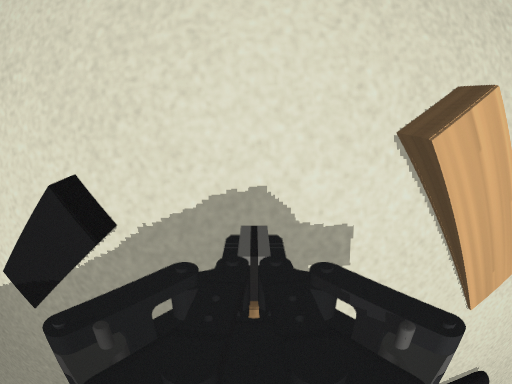

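The scene picture shows the fingertips at (580,295), just behind the wedge's thick end, with the black wedge and the screwdriver clear. Now I push.

```bash
python3 - <<'E'
from h import *
T=.1734; f0=np.load("f0.npy"); u=own(0,-1,0)-own(0,0,0)
def g():
    s=state(); d=s["eef_pos"][:2]-S[:2]; y=-np.sin(S[2])*d[0]+np.cos(S[2])*d[1]; return s["clock"],y,-(s["contact_force"]-f0)@u,(s["contact_force"]-f0)[2]
move_straight(own(.078,.222,.008+T),max_speed=.06); print(np.round(g(),4))
y=.222
while y>.198:
    y-=.002; move_straight(own(.078,y,.008+T),max_speed=.03); r=g(); print(round(y,4),np.round(r,4))
    if r[2]>4: break
c=wcam(); cv2.imwrite("pics/w3.png",c["pixels"][:,:,::-1])
c=camera("scene"); cv2.imwrite("pics/s3.png",cv2.resize(c["pixels"][110:260,150:350,::-1],(800,600),interpolation=cv2.INTER_CUBIC))
E
```

```text
[14.7083  0.2222  0.9069  0.2072]
0.22 [14.9583  0.22    0.5594  0.6338]
0.218 [15.2083  0.2179  0.2498  0.9779]
0.216 [15.4583  0.2158 -0.2245 -0.2668]
0.214 [15.7083  0.2138  0.5029  0.8412]
0.212 [15.9583  0.2119  0.9875  0.1823]
0.21 [16.2083  0.2099 -1.1747  0.5637]
0.208 [16.4583  0.2079  0.7323  0.516 ]
0.206 [16.7083  0.2058  0.5574  0.3745]
0.204 [16.9583  0.2039  0.0507  0.839 ]
0.202 [17.2083  0.202   1.8425 -0.372 ]
0.2 [17.4583  0.2007  5.8974 -0.2336]
```

View pics/s3.png

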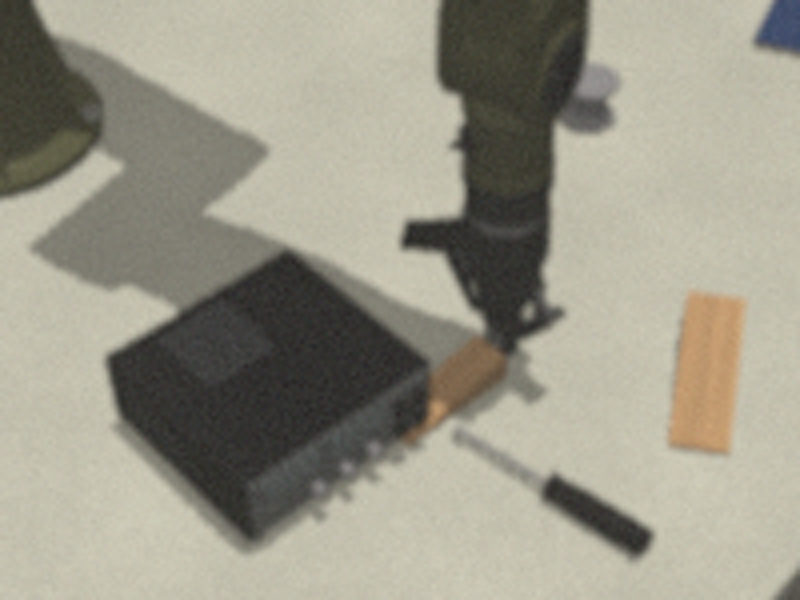

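It is snug at 5.9 N and the supply hasn't moved. Next I back off and test the corner.

```bash
python3 - <<'E'
from h import *
T=.1734; m=lambda y,z,v: (move_straight(own(.078,y,z+T),down(PSI),max_speed=v),print(y,z,round(state()["clock"],2)))
m(.215,.008,.06)
c=camera("scene"); 
m(.215,.045,.15); m(.15,.115,.2); m(.083,.094,.12)
hold(.2); f0=np.mean([F() for _ in range(5)],0); np.save("f1.npy",f0); print(f0)
z=.0915
while z>.08:
    z-=.001; move_straight(own(.078,.083,z+T),max_speed=.03); s=state(); f=s["contact_force"]-f0
    print(round(s["clock"],2),round(z,4),round(s["eef_pos"][2]-T,4),f.round(2))
    if f[2]>12: break
c=camera("scene"); cv2.imwrite("pics/s4.png",cv2.resize(c["pixels"][110:260,150:350,::-1],(800,600),interpolation=cv2.INTER_CUBIC))
E
```

```text
0.215 0.008 17.96
0.215 0.045 18.41
0.15 0.115 19.03
0.083 0.094 19.77
[-0.12472714  0.26630593 -0.30819075]
20.23 0.0905 0.0902 [-0.13  0.19  1.08]
20.48 0.0895 0.0894 [ 0.39 -0.37 -0.01]
20.73 0.0885 0.089 [-1.33  0.55  5.07]
20.98 0.0875 0.0889 [-3.85 -0.05 10.9 ]
21.23 0.0865 0.0887 [-6.29  0.82 17.61]
```

View pics/s4.png

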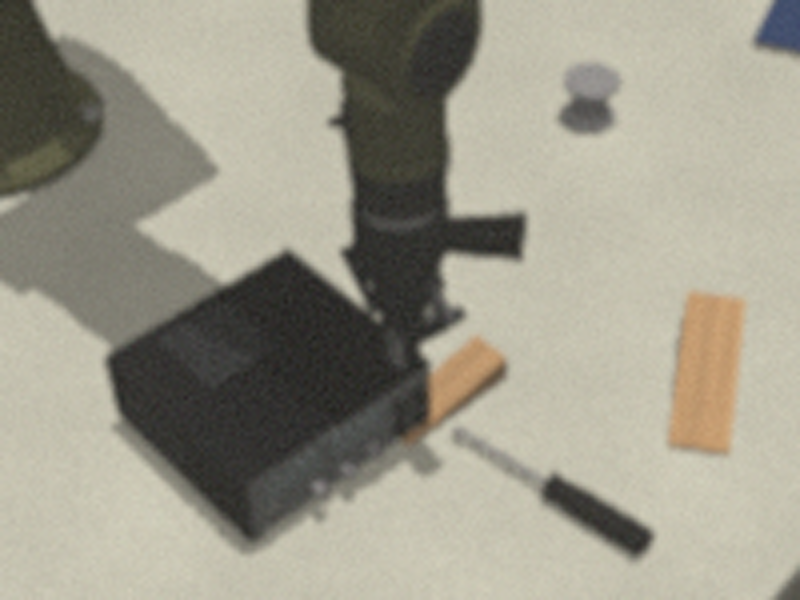

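```bash
python3 - <<'E'
from h import *
f0=np.load("f1.npy")
for _ in range(3):
    hold(.4); s=state(); print(s["clock"],s["eef_pos"][2]-.1734,(s["contact_force"]-f0).round(2))
c=camera("scene")
j=c["pixels"][:,:,::-1].copy(); j=cv2.resize(j[110:260,150:350],(800,600),interpolation=cv2.INTER_CUBIC)
w=[*own(.078,.130,0)[:2],S[2]]
for P,p in((SUP,S),(WED,w)):
    h=cv2.convexHull(((proj(c,place(P,p))-[150,110]+.5)*4).astype(np.float32)).astype(int); cv2.polylines(j,[h],True,(0,255,0),1)
cv2.imwrite("pics/s5.png",j)
E
```

```text
21.6833 0.08872117945615782 [-6.56  0.63 17.12]
22.0833 0.08872277378659399 [-4.86  0.42 17.47]
22.4833 0.08872016099523872 [-6.42  0.49 16.91]
```

View pics/s5.png

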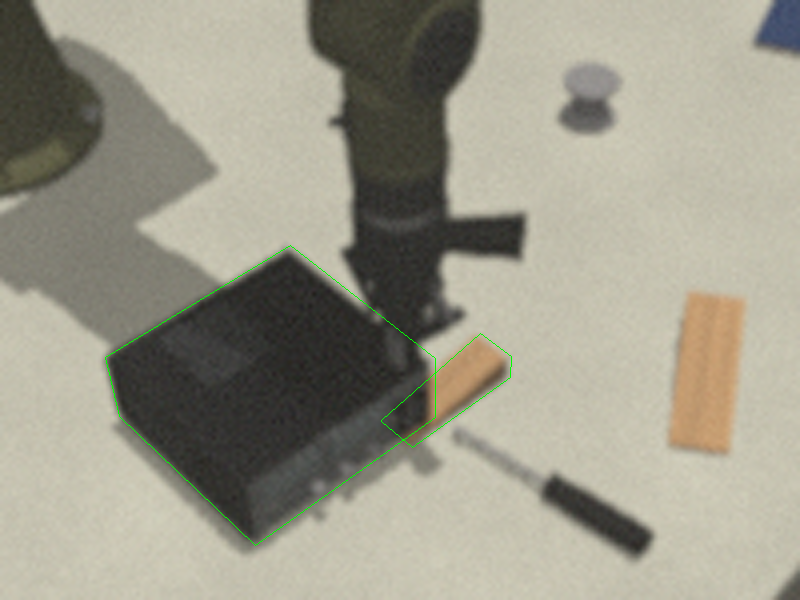

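The supply and the wedge match the expected outlines, and the hold is steady.

```bash
python3 -c "
from workcell import *
hand_in(); s=state(); print(s['clock'],s['eef_pos'],s['contact_force'])"
```

```text
the job is handed in; nothing more can be done
the job is handed in; nothing more can be done
```

I handed the job in at about 22.5 s, with the arm still pressing the corner at about 17 N and the supply resting on the wedge.

- **First press:** the corner dipped about 6 mm at 5–8 N, then stopped hard at 14 N.
- **Wedge:** I pushed the small wooden wedge in along the bench until it resisted with 5.9 N. Its thin edge then sat an estimated 13 mm inward of the foot's centre. That figure assumes the shut fingers are about 11 mm deep.
- **Second press:** the corner gave only about 0.3 mm up to 17.6 N and then held steady for over a second, so no second push was needed.
- **Last picture:** the supply was still in place to within about a millimetre, the wedge was under the short foot, and the other things looked undisturbed. The bin was outside the last crop, but the arm never went near it.
- **Not quite as expected:**
    - The final press carries about 6 N of sideways force. That is below the 12 N that slides the supply.
    - The wedge's depth means a gap of about 7.6 mm, against the 6 mm dip I measured. That difference may come from my finger-depth guess.

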